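# Shim the rocking drill press

### The arm

A 6-joint arm with a two-finger parallel gripper is mounted at the origin on the work surface. World frame = base frame: x ahead of the robot, y to its left, z up, the work surface at z = 0. Lengths are in mm, angles in rad, forces in N, time in s.
With the tool pointing down it reaches from about 275 to 1000 mm from the base axis. Payload 8.4 kg.
Tool frame: the origin (TCP) lies midway between the tips of the shut fingers; the grasp point (between the pads) lies r.grasp_offset behind it (r.grasp_offset is the distance from the TCP to the grasp point, in mm); z points along the fingers, y is the direction in which the jaws open and shut (so a half turn about z gives the same grasp; the last joint's range is limited). The gripper opens to 85 mm and grips with 20 to 120 N. Pads are 22 mm wide; open, the fingers measure 114 mm over their backs; the gripper's body (76 mm by 85 mm) begins 54 mm behind the grasp point. The pads swing forward as they close: fully open they stand 13 mm farther back than shut.
Start: joints at [1.243, 0.353, 1.633, -0, 1.155, -0.002], TCP at [200.04, 592.125, 231.281] pointing down, gripper open.
Joint ranges: [-2.63, 2.63], [-0.92, 2.1], [0.06, 2.66], [-1.3, 4.44], [0, 2.69], [-3.02, 3.02]. Speed limits (rad/s): [2.22, 2.22, 2.79, 3.14, 3.14, 3.14].

### API

Orientations are given as [roll, pitch, yaw] about the fixed x, y, z axes, in that order (R = Rz(yaw) Ry(pitch) Rx(roll)).
In Python, from rig import r gives the robot as it stands.
- The arm moves only by the tool jog_arm, never from a script. Its argument "series" is a list that holds one entry, the list of rows, each a list of 7 numbers: the shift along the tool's x, y, z in cm, then the turn, a rotation vector about the tool's x, y, z in degrees, then the finger opening in cm, from 0 to 8.54. A call has 1 to 5 rows; each row is the pose to reach, as a shift and turn from the pose commanded when the call began, along the tool's axes at that moment; what a row does not reach only later rows make up. A row lasts 1/8 s, in which the tool goes at most 62.5 mm and 10.7 degrees, less where a joint would pass 70% of its speed; a pose out of reach is approached as far as the arm can. A call with a gripper value outside its range is refused whole. The fingers move at their own pace and stop on an object; "newtons" is the grip in N (left out, the last holds). Time passes only in rows, so rows that repeat a pose let the fingers close. It gives the time, the measured TCP pose, the force and the opening at its end, in the units of the state.
- r.sense(): the state, without advancing time (a new reading comes with each control period).
- r.grab_frame(name): name is "scene" or "top" or "wrist"; returns the picture (480x640x3 uint8, red, green, blue); there is no depth.
- r.calibration(name): a dict with "mtx" (3x3 intrinsics, pixels), "origin" and "attitude" of the camera in the world; the wrist camera has in their place "T_tool_cam" (4x4, takes a point from camera to tool coordinates, whose origin is the TCP and whose axes are the flange's). Camera axes: x right, y down, z forward; pixel columns grow to the right and rows downward; lengths in mm; the calibration is good to about 2 mm. A picture is of the moment at which its call begins: read the wrist's pose just before it. calibration takes no time and is no camera call.
- r.sign_off(): hands the job in, once; it reports no verdict.
The state is a dict: "clock": time; "qpos": joint angles; "qvel": joint speeds; "joint_efforts": joint torques, N m; "eef_pos": TCP position; "tcp_rot": TCP orientation; "contact_force": force on the tool from outside, world axes, zero at the start; "wrist_torque": the same for the moment, N m; "opening": opening from 0.0 (shut) to 1.0 (fully open).
Only numpy, scipy, OpenCV 4.12 (cv2) and the standard library are available. Lean on these libraries where they do the work, as an engineer would, in place of code of your own. Each camera call takes 0.05 s, during which the arm holds its last target.

### The job

The small drill press rocks because one of its four feet has lost its rubber and hangs clear of the bench. Push the wooden wedge shim, thin end first, under that bare foot until it is snug and the rocking stops without jacking the machine up, then press down firmly on the corner of the base above that foot to prove that it no longer dips, and let go. Slide the shim along the bench only: pick nothing up, do not shove the machine about, and leave the other things on the bench where they are.

Things in the scene. Friction and masses are not known exactly. Their poses are not given: they have to be found in the camera images.
- drill: model-maker's drill press, about 3 kg, loose: flat base plate 260 (x) x 170 (y) mm, underside 14 mm and top face 30 mm above the bench; column and motor at the rear, head 75 to 305 mm up over the middle; the front 95 mm of the base is free above. Origin: on the bench under the base's centre; x to its rear (front edge at x = -130 mm), y to its left, z up. Stands level on three 28 mm rubber feet
- bare_stud (a point): centre of the lower face of the bare foot: a round steel stud, 18 mm diameter, at the front left of the base at (-112, 68) mm in the drill press's frame. It hangs 6 mm above the bench, 18 mm inside the front edge and 17 mm inside the left edge. The rubber feet are at (-112, -68), (112, 68), (112, -68) mm
- press_corner (a point): flat free point on top of the base, straight above the bare foot, axes as the drill press's: the place to press. Unless shimmed, a press here of about 4 to 8 N or more rocks the machine by 3 degrees
- shim: plain wooden wedge shim, loose, about 50 g, 110 mm long (x), 40 mm wide (y), with a flat lower face; thickness falls evenly from 14 mm at the heel (x = -55 mm) to 2 mm at the tip (x = +55 mm). Origin: centre of its lower face. It is 6 mm thick 37 mm from the tip; it starts in front of the drill press, its tip towards the bare foot but up to 30 degrees askew
- shim_heel (a point): centre of the shim's upright heel face (40 mm wide, 14 mm high), 7 mm above the bench: the face to push on
- toy_car: bystander, to be left alone: red toy car, 160 x 76 x 66 mm
- screwdriver: bystander, to be left alone: screwdriver lying down
- glue: bystander, to be left alone: glue bottle, 38 mm across, 105 mm tall
- paint_tin: bystander, to be left alone: paint tin, 52 mm across, 55 mm tall
- offcut: bystander, to be left alone: flat wooden offcut of even thickness, 75 x 36 x 18 mm, not the shim
- screw_jar: bystander, to be left alone: glass jar of 60 mm, 70 mm tall
- spare_tyre: bystander, to be left alone: toy tyre lying flat, 48 mm across
- brush: bystander, to be left alone: brush lying down
There are look-alikes about, which are no part of the job. What is shaped like the shim but purple is not meant.

How it is judged (in metres and radians):
On the way:
1. with the shim under the bare foot, the corner above that foot is pressed down firmly (over 5 N) and does not dip (level within half a degree): the shim carries the foot (contact force between the fingers and drill above 5 N and contact force between shim and drill above 2 N and contact force between the fingers and shim below 0.5 N and horizontal distance between the grasp point and press_corner below 0.045 m and z of the grasp point in the frame of drill above 0.035 m and angle between drill's own z axis and vertical below 0.0087 rad), for 0.3 s.
At the end, for the whole second after the job is handed in: The shim lies flat on the bench with the bare foot on its slope: the middle of the foot within 15 mm of the shim's centre line and 19 to 47 mm from its tip (it becomes snug at about 28 mm); the drill press is level within half a degree, within 20 mm of where it stood, and everything is at rest (x of bare_stud in the frame of shim between 0.008 and 0.036 m and y of bare_stud in the frame of shim between -0.015 and 0.015 m and angle between shim's own z axis and vertical below 0.05 rad and angle between drill's own z axis and vertical below 0.0087 rad and distance of drill from where it was at the start of the episode below 0.02 m and linear speed of each of drill, shim below 0.01 m/s); the robot touches nothing.
It fails at once if the shim is lifted off the bench (over 12 mm) or stood on edge (height (world z) of shim above 0.012 m or angle between shim's own z axis and vertical above 0.4 rad).
It fails at once if the drill press is lifted or tipped (over 4.5 degrees) (height (world z) of drill above 0.012 m or angle between drill's own z axis and vertical above 0.08 rad).
It fails at once if the drill press is shoved more than 30 mm (distance of drill from where it was at the start of the episode above 0.03 m).
It fails at once if another thing on the bench is moved more than 30 mm (distance of any of toy_car, screwdriver, glue, paint_tin, offcut, screw_jar, spare_tyre, brush from where it was at the start of the episode above 0.03 m).
It also fails if it takes over 56 s, if anything falls off the work surface, if the arm or the gripper's body presses on something with over 40 N, if the wrist force passes 120 N, or if a joint passes its speed limit or range.

## Working session

There is one attempt and no reset: what is moved stays moved. The work goes in short steps, Python scripts to look and compute and a tool call to move; the robot and the scene stay as the last step left them, time stands still between calls to the robot, and variables do not carry over. Pictures are saved under pics/ and viewed, and the job is handed in when it is done.

Besides the shell and the picture viewer there is one more tool, called after ">>>" as name(argument=value, ...) on one line, values as JSON. jog_arm: Moves the arm, as the interface text tells. Its arguments: {"type":"object","properties":{"series":{"type":"array","items":{"type":"array","items":{"type":"array","items":{"type":"number"}}}},"newtons":{"type":"number"}},"required":["series"]}

```bash
ls; mkdir -p pics
python3 - <<'E'
from rig import r
import cv2,numpy as np
print(r.sense(), r.grasp_offset)
for n in ["scene","top"]:
    c=r.calibration(n); print(n,c)
    cv2.imwrite(f"pics/{n}0.png",r.grab_frame(n)[:,:,::-1])
print(r.calibration("wrist"))
E
```

```text
pics
{'clock': 0.0, 'qpos': array([ 1.24260869e+00,  3.53647641e-01,  1.63418036e+00,  9.16684848e-06,
        1.15519261e+00, -2.40800422e-03]), 'qvel': array([-0.00127945, -0.0001061 , -0.00068776, -0.00174949, -0.0001908 ,
        0.00030092]), 'joint_efforts': array([ 1.96560732e-04, -6.05256701e+01, -3.42079389e+01,  6.06044205e-05,
        8.94427387e-03, -4.36610918e-06]), 'eef_pos': array([199.87016148, 591.65081514, 230.54222159]), 'tcp_rot': array([-3.14016472e+00, -1.18197113e-05,  2.81580930e+00]), 'contact_force': array([-0.07307318, -0.25428215, -0.94429971]), 'wrist_torque': array([ 0.00053514,  0.02468749, -0.02803977]), 'opening': 0.9985181638063708} 18.700000000000003
scene {'mtx': array([[473.90062397,   0.        , 322.16328597],
       [  0.        , 473.90062397, 237.78924198],
       [  0.        ,   0.        ,   1.        ]]), 'origin': array([ 894.01709587, -368.32959606,  964.36134481]), 'attitude': array([-2.59394418, -0.00819328,  0.75628997])}
top {'mtx': array([[497.67874332,   0.        , 320.53630427],
       [  0.        , 497.67874332, 237.65813682],
       [  0.        ,   0.        ,   1.        ]]), 'origin': array([ 427.68765111,   68.51809635, 1119.01211912]), 'attitude': array([-3.06264892, -0.00623541, -1.54918758])}
{'mtx': array([[427.84109506,   0.        , 320.80999713],
       [  0.        , 427.84109506, 238.27536147],
       [  0.        ,   0.        ,   1.        ]]), 'T_tool_cam': array([[ 1.91020556e-04, -9.48679019e-01, -3.16240544e-01,
         8.18773922e+01],
       [ 9.99999404e-01,  5.21158765e-04, -9.59370800e-04,
         1.09303621e+00],
       [ 1.07494648e-03, -3.16240173e-01,  9.48678553e-01,
        -1.43671981e+02],
       [ 0.00000000e+00,  0.00000000e+00,  0.00000000e+00,
         1.00000000e+00]])}
```

View pics/scene0.png

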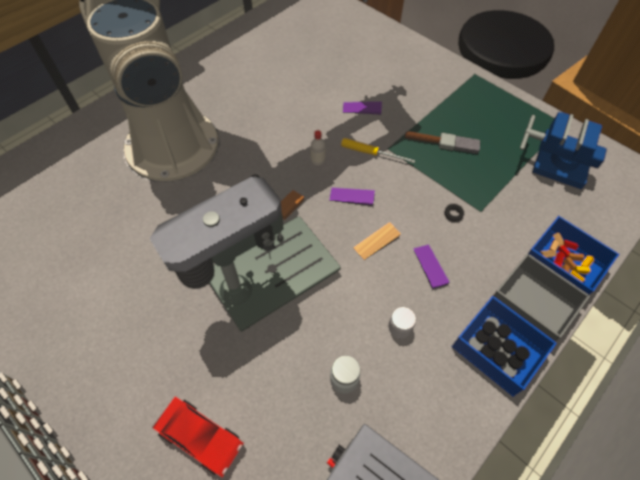

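View pics/top0.png

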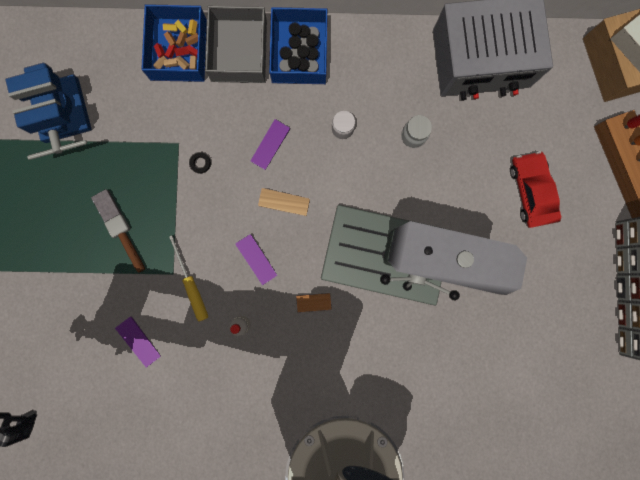

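The top view has one tan block at (284,201), about 49 px long (110 mm), which fits the shim. The brown block at (314,303) is about 34 px, so it's the offcut. Three purple wedges at (270,144), (256,259) and (138,342) are the look-alikes. I'll confirm with an enlarged crop and measure.

```bash
cat > h.py <<'E'
import cv2,numpy as np
from scipy.spatial.transform import Rotation as R
from rig import r
def cam(n,s=None):
    c=r.calibration(n)
    if n!="wrist": return c["mtx"],np.array(c["origin"]),R.from_euler("xyz",c["attitude"]).as_matrix()
    T=c["T_tool_cam"];Rt=R.from_euler("xyz",s["tcp_rot"]).as_matrix()
    return c["mtx"],s["eef_pos"]+Rt@T[:3,3],Rt@T[:3,:3]
def ray(c,uv,z):
    K,o,A=c; d=A@np.linalg.inv(K)@np.array([uv[0],uv[1],1.]); return o+d*(z-o[2])/d[2]
def proj(c,P):
    K,o,A=c; p=K@(A.T@(np.array(P,float)-o)); return p[:2]/p[2]
E
python3 - <<'E'
from h import *
im=cv2.imread("pics/top0.png")
hsv=cv2.cvtColor(im,cv2.COLOR_BGR2HSV)
c=cam("top")
m=cv2.inRange(hsv,(8,70,150),(22,255,255))
n,l,st,ce=cv2.connectedComponentsWithStats(m)
for i in range(1,n):
    if st[i,4]>100: print(st[i],ce[i])
m2=np.zeros_like(m);m2[170:225,250:318]=m[170:225,250:318]
cs=max(cv2.findContours(m2,0,1)[0],key=cv2.contourArea); b=cv2.boxPoints(cv2.minAreaRect(cs)); print(b)
for p in b: print(p,ray(c,p,7).round(1))
# base plate
cr=cv2.resize(im[160:320,230:460],None,fx=3.4,fy=3.4,interpolation=cv2.INTER_CUBIC)
cv2.imwrite("pics/crop1.png",cr)
E
```

```text
[606  16  15  20 148] [613.52702703  24.52027027]
[615  46  25  41 385] [628.40779221  70.15064935]
[258 188  51  28 872] [283.21444954 201.66743119]
[[257.32587 204.92133]
 [261.3708  187.39325]
 [309.57306 198.51685]
 [305.52814 216.04492]]
[257.32587 204.92133] [586.6 207.4   7. ]
[261.3708  187.39325] [626.7 199.5   7. ]
[309.57306 198.51685] [603.8  90.1   7. ]
[305.52814 216.04492] [563.8  98.3   7. ]
```

View pics/crop1.png

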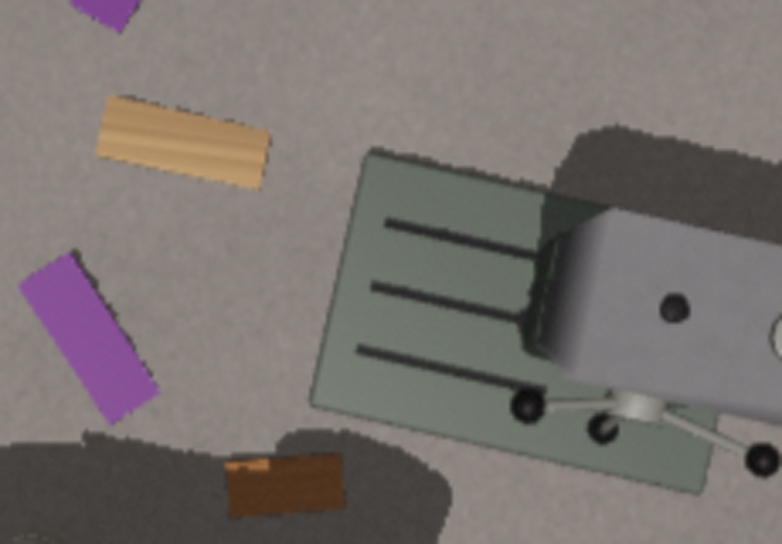

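The crop shows the tan shim at (185,143) with its right end nearest the base's front-left corner at (369,150). The brown offcut is at (287,485) and a purple wedge at (88,338). Next is the drill frame.

Run:
```python
from h import *
im=cv2.imread("pics/top0.png");hsv=cv2.cvtColor(im,cv2.COLOR_BGR2HSV)
c=cam("top")
for p in [(338.5,204.1),(321.5,279.1),(435.6,305)]: print(ray(c,p,30).round(1))
FL,FR,RR=[ray(c,p,30) for p in [(338.5,204.1),(321.5,279.1),(435.6,305)]]
print(np.linalg.norm(FL-FR),np.linalg.norm(FR-RR))
y=(FL-FR);y/=np.linalg.norm(y);x2=(RR-FR);x2/=np.linalg.norm(x2)
ang=np.arctan2(x2[1],x2[0]);ang2=np.arctan2(y[1],y[0])-np.pi/2;print(np.degrees([ang,ang2]))
x=np.array([np.cos(ang2),np.sin(ang2),0])
y=np.array([-x[1],x[0],0])
stud=FL+18*x-17*y; print("stud",stud,"x",x)
# shim from scene too
s=cv2.imread("pics/scene0.png");h2=cv2.cvtColor(s,cv2.COLOR_BGR2HSV)
m=cv2.inRange(h2,(8,70,150),(22,255,255));m[:215]=0;m[270:]=0;m[:,:345]=0;m[:,410:]=0
cs=max(cv2.findContours(m,0,1)[0],key=cv2.contourArea); b=cv2.boxPoints(cv2.minAreaRect(cs))
for p in b: print(p,ray(cam("scene"),p,7).round(1))
print(proj(cam("scene"),FL),proj(cam("scene"),FR))
cv2.imwrite("pics/crop2.png",cv2.resize(s[170:340,190:440],None,fx=3.2,fy=3.2,interpolation=2))
```

```text
[589.1  25.6  30. ]
[423.4  59.5  30. ]
[ 372.6 -189.8   30. ]
169.19909163444282 254.42995409180776
[-101.5098642  -101.58457264]
stud [568.86174532  11.33368765  30.        ] x [-0.20081416 -0.97962936  0.        ]
[352.1216  246.77028] [566.7  92.2   7. ]
[390.81082 219.13515] [583.3 215.3   7. ]
[401.0811  233.51353] [627.  200.2   7. ]
[362.39188 261.14868] [609.2  79.8   7. ]
[340.49997755 266.26765471] [298.46678485 214.60730766]
```

View pics/crop2.png

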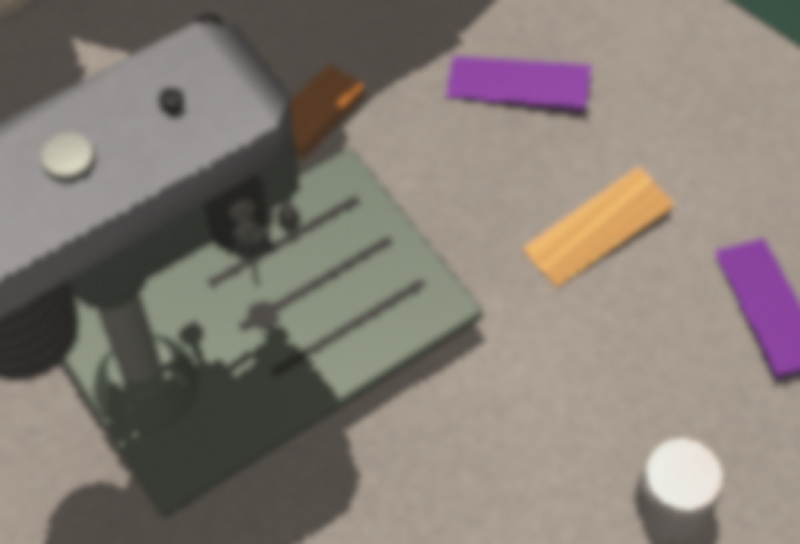

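```bash
cat >> h.py <<'E'
def delta(P,rpy_deg,s=None):
    s=s or r.sense(); A=R.from_euler("xyz",s["tcp_rot"]); B=R.from_euler("xyz",rpy_deg,degrees=True)
    return (A.inv().apply(np.array(P)-s["eef_pos"])/10).round(2),(A.inv()*B).as_rotvec(degrees=True).round(2)
def st():
    s=r.sense();print(round(s["clock"],2),s["eef_pos"].round(1),np.degrees(s["tcp_rot"]).round(1),"F",s["contact_force"].round(1),"op",round(s["opening"],3),s["qpos"].round(2))
E
python3 -c "
from h import *
print(delta([614,240,200],[180,0,78.2]))"
```

```text
(array([-50.49, -20.06,   3.09]), array([-6.000e-02,  6.000e-02,  8.313e+01]))
```

>>> jog_arm(series=[[[-5.6, -2.2, 0.3, 0, 0, 9, 1], [-11.2, -4.4, 0.6, 0, 0, 18, 1], [-16.8, -6.7, 1.0, 0, 0, 27, 1], [-22.4, -8.9, 1.4, 0, 0, 36, 1], [-28.0, -11.1, 1.7, 0, 0, 45, 1]]], newtons=40)

```text
clock: 0.72
eef_pos: [430.9, 395.8, 213.9]
tcp_rot: [-3.141, 0.0, 2.025]
contact_force: [0.6, 0.5, 1.1]
opening: 0.119
```

```bash
python3 -c "
from h import *
st();print(delta([614,240,200],[180,0,78.2]))"
```

```text
0.72 [430.9 395.8 213.9] [-180.    0.  116.] F [0.6 0.5 1.1] op 0.119 [0.74 0.31 1.74 0.   1.09 0.29]
(array([-22.04,   9.61,   1.39]), array([-2.000e-02,  1.000e-02,  3.784e+01]))
```

>>> jog_arm(series=[[[-5.4, 2.4, 0.3, 0, 0, 9.5, 1], [-11.0, 4.8, 0.7, 0, 0, 19, 1], [-16.5, 7.2, 1.0, 0, 0, 28.5, 1], [-22.0, 9.6, 1.4, 0, 0, 37.8, 1], [-22.0, 9.6, 1.4, 0, 0, 37.8, 1]]])

```text
clock: 1.35
eef_pos: [615.9, 239.5, 199.3]
tcp_rot: [3.142, 0.001, 1.365]
contact_force: [-0.6, -0.2, -0.1]
opening: 0.121
```

```bash
python3 -c "
from h import *
st();s=r.sense();cv2.imwrite('pics/w1.png',r.grab_frame('wrist')[:,:,::-1]);cv2.imwrite('pics/t1.png',r.grab_frame('top')[:,:,::-1])
np.save('w1.npy',np.r_[s['eef_pos'],s['tcp_rot']])"
```

```text
1.35 [615.9 239.5 199.3] [1.80e+02 1.00e-01 7.82e+01] F [-0.6 -0.2 -0.1] op 0.121 [ 0.37  0.44  1.58 -0.    1.12  0.58]
```

View pics/w1.png

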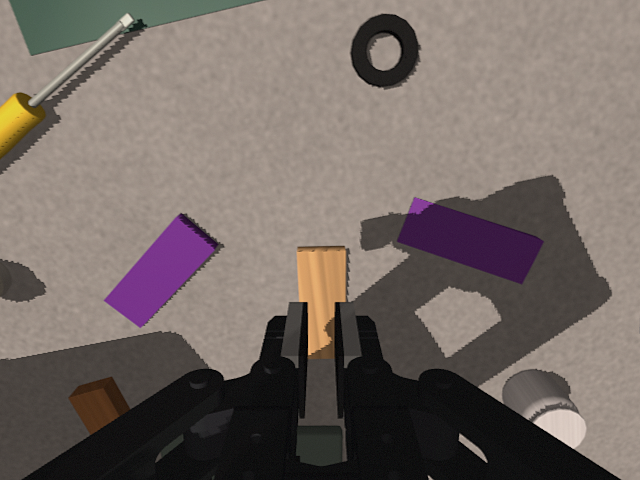

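The wrist view shows the shim's heel edge from (298,247) to (346,247), straight ahead between the fingers, with its sides almost upright in the picture. Next I measure it.

```bash
python3 -c "
from h import *
v=np.load('w1.npy');s=dict(eef_pos=v[:3],tcp_rot=v[3:]);c=cam('wrist',s)
im=cv2.imread('pics/w1.png');h=cv2.cvtColor(im,cv2.COLOR_BGR2HSV);m=cv2.inRange(h,(8,70,120),(22,255,255))
for y in range(244,300,6):
  x=np.where(m[y,280:370])[0]
  print(y,x[[0,-1]]+280 if len(x) else None)
L,Rr=[ray(c,p,14) for p in [(298,249),(346,249)]]
print(L.round(1),Rr.round(1),np.linalg.norm(L-Rr),(L+Rr)/2)
print(ray(c,(298,249),0),proj(c,[568.9,11.3,6]))
a,b=ray(c,(298,252),13.5),ray(c,(302,290),10); d=b-a;print('left side dir',np.degrees(np.arctan2(d[1],d[0])))
"
```

```text
244 None
250 [297 345]
256 [297 345]
262 [297 345]
268 [297 345]
274 [297 345]
280 [298 345]
286 [298 345]
292 [298 345]
298 [299 345]
[589.5 207.1  14. ] [627.9 199.1  14. ] 39.26325455635693 [608.72778422 203.10066698  14.        ]
[587.67125124 202.27340043   0.        ] [322.05476104 433.70439119]
left side dir -97.6217835675951
```

>>> jog_arm(series=[[[0, 0, 6, 0, 0, 0, 1], [0, 0, 12, 0, 0, 0, 1], [0, 0, 17, 0, 0, 0, 1], [0, 0, 19.4, 0, 0, 0, 1], [0, 0, 19.4, 0, 0, 0, 1]]])

```text
clock: 2.08
eef_pos: [610.8, 243.3, 4.4]
tcp_rot: [-3.138, 0.002, 1.373]
contact_force: [0.1, -0.7, 0.6]
opening: 0.119
```

```bash
python3 -c "
from h import *
st();s=r.sense();cv2.imwrite('pics/w2.png',r.grab_frame('wrist')[:,:,::-1])"
```

```text
2.08 [610.8 243.3   4.4] [-1.798e+02  1.000e-01  7.870e+01] F [ 0.1 -0.7  0.6] op 0.119 [0.38 0.67 1.69 0.   0.79 0.57]
```

View pics/w2.png

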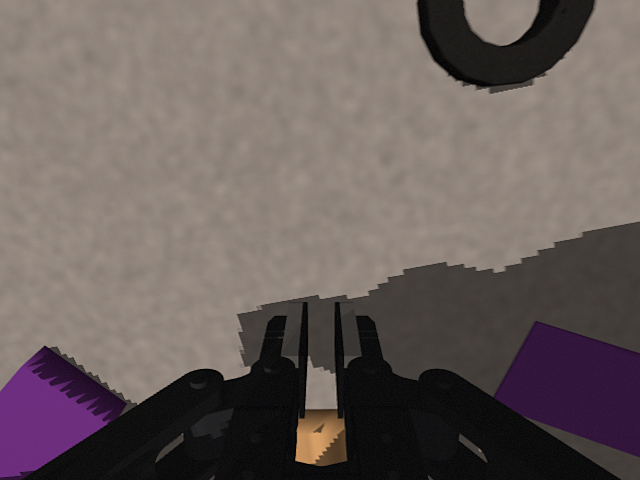

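The wrist view shows the shim's heel end at (320,435) ahead of the fingers, which stand clear of it.

>>> jog_arm(series=[[[0, 0, 0, 0, 0, 0, 1], [0, 0, 0, 0, 0, 0, 1]]])

```text
clock: 2.38
eef_pos: [614.3, 243.4, 8.0]
tcp_rot: [3.14, -0.001, 1.371]
contact_force: [-0.5, -0.2, 0.2]
opening: 0.12
```

```bash
python3 -c "
from h import *
st();print(delta([614.0,228,5],[180,0,78.2]))"
```

```text
2.38 [614.3 243.4   8. ] [ 1.799e+02 -1.000e-01  7.860e+01] F [-0.5 -0.2  0.2] op 0.12 [0.37 0.67 1.69 0.   0.79 0.57]
(array([-1.51,  0.28,  0.3 ]), array([ 0.12, -0.08,  0.35]))
```

>>> jog_arm(series=[[[-0.8, 0.2, 0.2, 0, 0, 0.3, 1], [-1.5, 0.2, 0.2, 0, 0, 0.3, 1], [-1.5, 0.2, 0.2, 0, 0, 0.3, 1], [-1.5, 0.2, 0.2, 0, 0, 0.3, 1]]])

```text
clock: 2.88
eef_pos: [612.5, 227.5, 4.3]
tcp_rot: [3.142, -0.0, 1.365]
contact_force: [0.7, 0.7, 0.2]
opening: 0.118
```

```bash
python3 -c "
from h import *
st();print(delta([613.1,225,5],[180,0,78.2]))"
```

```text
2.88 [612.5 227.5   4.3] [180.   -0.   78.2] F [0.7 0.7 0.2] op 0.118 [0.35 0.66 1.7  0.   0.77 0.56]
(array([-0.23,  0.11, -0.07]), array([ 0.  , -0.  ,  0.01]))
```

>>> jog_arm(series=[[[-1, 0.1, 0, 0, 0, 0, 1], [-2.5, 0.1, 0, 0, 0, 0, 1], [-4, 0.1, 0, 0, 0, 0, 1], [-5.5, 0.1, 0, 0, 0, 0, 1], [-6.5, 0.1, 0, 0, 0, 0, 1]]])

```text
clock: 3.5
eef_pos: [599.8, 162.5, 4.3]
tcp_rot: [-3.141, 0.0, 1.365]
contact_force: [0.7, -0.0, -0.4]
opening: 0.114
```

```bash
python3 -c "
from h import *
st();s=r.sense();t=r.grab_frame('top')[:,:,::-1];w=r.grab_frame('wrist')[:,:,::-1]
a=cv2.resize(t[150:290,230:400],None,fx=2.3,fy=2.3,interpolation=2);b=cv2.resize(w,(430,322))
cv2.imwrite('pics/c3.png',np.hstack([a[:322],b[:a.shape[0]]]));cv2.imwrite('pics/t3.png',t)"
```

```text
3.5 [599.8 162.5   4.3] [-180.     0.    78.2] F [ 0.7 -0.  -0.4] op 0.114 [ 0.26  0.63  1.78 -0.    0.73  0.47]
```

View pics/c3.png

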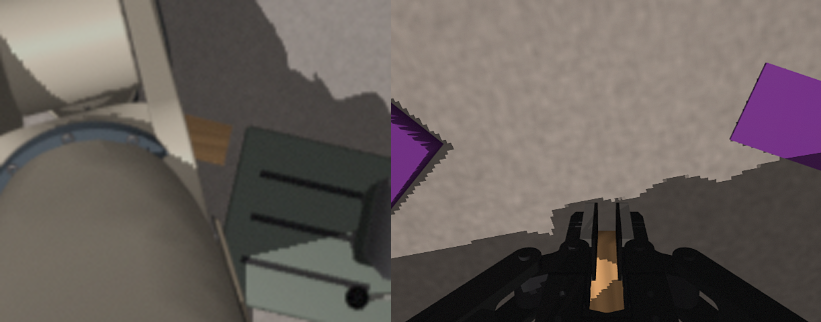

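```bash
python3 -c "
from h import *
s=r.sense();c=cam('wrist',s);A=R.from_euler('xyz',s['tcp_rot']).as_matrix()
for dx in [0,-5,-11,-20]:
  P=s['eef_pos']+A@np.array([dx,0,0]); P[2]=14; print(dx,proj(c,P).round(1))
t=cam('top');im=cv2.imread('pics/t3.png');h=cv2.cvtColor(im,cv2.COLOR_BGR2HSV);m=cv2.inRange(h,(8,60,60),(25,255,255));m[:190]=0;m[230:]=0;m[:,:305]=0;m[:,345:]=0
ys,xs=np.where(m);
for y in range(ys.min(),ys.max()+1,2): q=xs[ys==y];print(y,q.min(),q.max(),end='; ')
for p in [(328,213),(330,205.5)]: print(ray(t,p,2))
"
```

```text
0 [321.6 338.2]
-5 [321.6 350.3]
-11 [321.6 364.4]
-20 [321.6 385. ]
200 310 314; 202 311 322; 204 311 330; 206 312 330; 208 312 329; 210 313 329; 212 313 329; 214 314 328; 216 314 328; 218 315 327; 220 319 327; [572.45946492  47.80367831   2.        ]
[589.65246796  43.62678158   2.        ]
```

The shim tracks straight. Its tip is about 36 mm short of the stud centre and about 1 mm off its line. I'll push on to just short of snug.

>>> jog_arm(series=[[[-1.3, 0, 0, 0, 0, 0, 1], [-2.6, 0, 0, 0, 0, 0, 1], [-3.8, 0, 0, 0, 0, 0, 1], [-4.8, 0, 0, 0, 0, 0, 1], [-5.2, 0, 0, 0, 0, 0, 1]]])

```text
clock: 4.22
eef_pos: [589.3, 112.1, 4.3]
tcp_rot: [-3.141, 0.0, 1.365]
contact_force: [0.3, 0.2, 0.4]
opening: 0.114
```

```bash
python3 -c "
from h import *
st();s=r.sense();t=r.grab_frame('top')[:,:,::-1];w=r.grab_frame('scene')[:,:,::-1]
a=cv2.resize(t[150:290,230:400],None,fx=2.3,fy=2.3,interpolation=2);b=cv2.resize(w[180:320,240:430],None,fx=2.3,fy=2.3,interpolation=2)
cv2.imwrite('pics/c4.png',np.hstack([a,b]))"
```

```text
4.22 [589.3 112.1   4.3] [-180.     0.    78.2] F [0.3 0.2 0.4] op 0.114 [ 0.19  0.61  1.83 -0.    0.71  0.39]
```

View pics/c4.png

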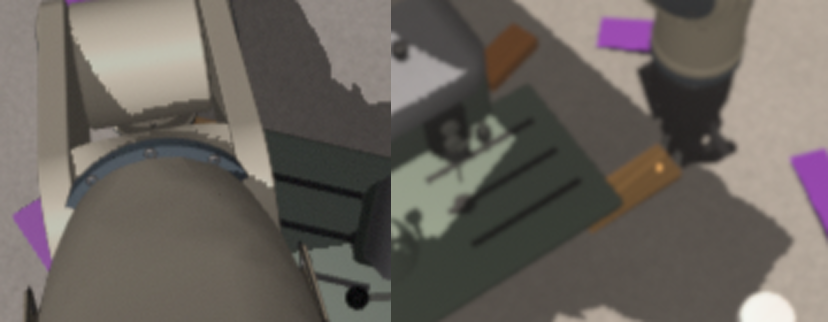

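The scene crop shows the shim sliding under the front-left corner at (620,200), with the gripper behind its heel. From here I'll use small steps and watch the force.

>>> jog_arm(series=[[[-0.3, 0, 0, 0, 0, 0, 1], [-0.6, 0, 0, 0, 0, 0, 1], [-0.8, 0, 0, 0, 0, 0, 1], [-0.8, 0, 0, 0, 0, 0, 1]]])

```text
clock: 4.82
eef_pos: [587.8, 104.9, 4.3]
tcp_rot: [-3.141, 0.0, 1.365]
contact_force: [0.3, -0.2, -0.3]
opening: 0.119
```

>>> jog_arm(series=[[[-0.2, 0, 0, 0, 0, 0, 1], [-0.2, 0, 0, 0, 0, 0, 1]]])

```text
clock: 5.08
eef_pos: [587.5, 103.1, 4.3]
tcp_rot: [3.142, -0.0, 1.365]
contact_force: [0.3, 1.2, -0.2]
opening: 0.119
```

>>> jog_arm(series=[[[-0.2, 0, 0, 0, 0, 0, 1], [-0.2, 0, 0, 0, 0, 0, 1]]])

```text
clock: 5.32
eef_pos: [587.3, 101.6, 4.3]
tcp_rot: [3.141, -0.001, 1.365]
contact_force: [0.8, 3.0, -1.9]
opening: 0.116
```

>>> jog_arm(series=[[[-0.15, 0, 0, 0, 0, 0, 1], [-0.15, 0, 0, 0, 0, 0, 1]]])

```text
clock: 5.58
eef_pos: [587.1, 100.3, 4.3]
tcp_rot: [3.141, -0.001, 1.365]
contact_force: [1.0, 6.4, -2.1]
opening: 0.123
```

>>> jog_arm(series=[[[-0.15, 0, 0, 0, 0, 0, 1], [-0.15, 0, 0, 0, 0, 0, 1]]])

```text
clock: 5.82
eef_pos: [586.8, 98.9, 4.3]
tcp_rot: [3.141, -0.001, 1.365]
contact_force: [1.3, 6.2, -2.3]
opening: 0.122
```

Contact came at TCP y≈102 and the force then levelled off at about 6 N, so the shim is snug. I'm backing off now.

>>> jog_arm(series=[[[1.5, 0, 0, 0, 0, 0, 1], [4.5, 0, 0, 0, 0, 0, 1], [5, 0, -4, 0, 0, 0, 0], [5, 0, -9, 0, 0, 0, 0], [5, 0, -12, 0, 0, 0, 0]]])

```text
clock: 6.45
eef_pos: [597.4, 148.0, 126.7]
tcp_rot: [3.14, -0.0, 1.366]
contact_force: [0.1, 0.4, -0.4]
opening: -0.002
```

```bash
python3 -c "
from h import *
st();t=r.grab_frame('top')[:,:,::-1];w=r.grab_frame('scene')[:,:,::-1]
a=cv2.resize(t[150:290,230:400],None,fx=2.3,fy=2.3,interpolation=2);b=cv2.resize(w[180:320,240:430],None,fx=2.3,fy=2.3,interpolation=2)
cv2.imwrite('pics/c5.png',np.hstack([a,b]));cv2.imwrite('pics/s5.png',w)
B=R.from_euler('xyz',[180,0,78.2],degrees=True)*R.from_euler('y',-20,degrees=True)
print(B.as_euler('xyz',degrees=True))"
```

```text
6.45 [597.4 148.  126.7] [179.9  -0.   78.3] F [ 0.1  0.4 -0.4] op -0.002 [ 0.24  0.45  1.74 -0.    0.95  0.45]
[180.   20.   78.2]
```

View pics/c5.png

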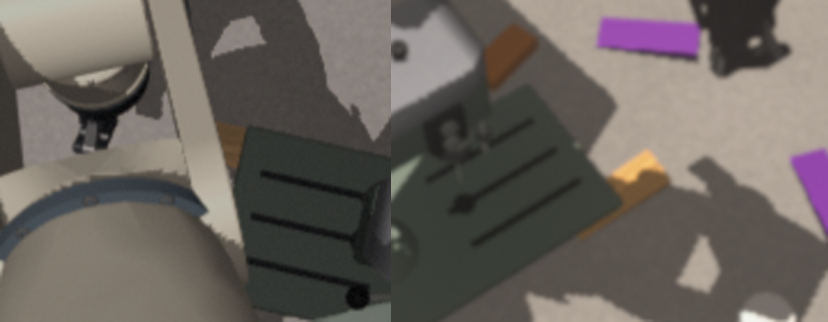

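The scene crop shows the shim well under the corner at (620,203) and the drill where it was. Next I go above the press corner, leaning the tool 20° towards the front so the arm clears the head.

```bash
python3 -c "
from h import *
print(delta([597,148,100],[180,20,78.2]));print(delta([570,8,60],[180,20,78.2]))"
```

```text
(array([-0.07, -0.2 ,  2.81]), array([  0.33, -20.13,   0.  ]))
(array([-1.433e+01, -1.000e-02,  6.780e+00]), array([  0.33, -20.13,   0.  ]))
```

>>> jog_arm(series=[[[0, 0, 0, 0, -10, 0, 0], [-2, 0, 0, 0, -20, 0, 0], [-7, 0, 1, 0, -20, 0, 0], [-12, 0, 3, 0, -20, 0, 0], [-14.3, 0, 5, 0, -20, 0, 0]]])

```text
clock: 7.18
eef_pos: [566.0, 5.5, 72.8]
tcp_rot: [-3.14, 0.35, 1.366]
contact_force: [0.3, 0.6, 0.1]
opening: -0.003
```

```bash
python3 -c "
from h import *
st();t=r.grab_frame('top')[:,:,::-1];w=r.grab_frame('scene')[:,:,::-1]
a=cv2.resize(t[110:330,230:480],None,fx=1.6,fy=1.6,interpolation=2);b=cv2.resize(w[100:320,190:440],None,fx=1.6,fy=1.6,interpolation=2)
cv2.imwrite('pics/c6.png',np.hstack([a,b]))
print(delta([570,8,40],[180,20,78.2]))"
```

```text
7.17 [566.    5.5  72.8] [-179.9   20.1   78.2] F [0.3 0.6 0.1] op -0.003 [ 0.2   0.54  1.81 -0.39  0.98  0.65]
(array([1.46, 0.49, 2.82]), array([-0.31,  0.15,  0.03]))
```

View pics/c6.png

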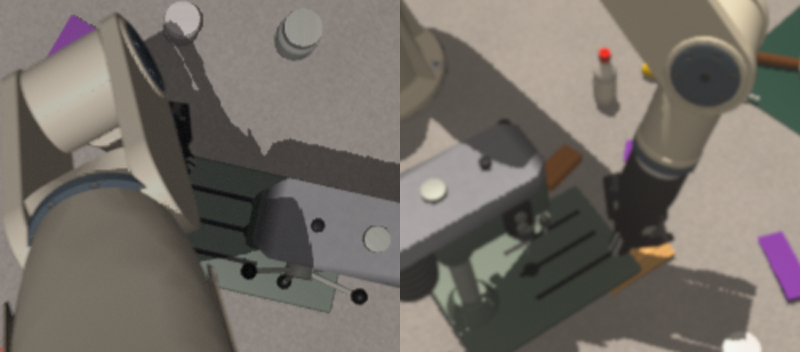

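The arm is well clear of the head, and the fingertips are over the front-left corner, at (615,248) in the scene crop. Going down.

>>> jog_arm(series=[[[0.8, 0.3, 1.4, 0, 0, 0, 0], [1.4, 0.4, 2.8, 0, 0, 0, 0], [1.4, 0.4, 2.8, 0, 0, 0, 0]]])

```text
clock: 7.65
eef_pos: [571.6, 10.6, 41.7]
tcp_rot: [-3.139, 0.35, 1.367]
contact_force: [0.4, 0.5, -0.3]
opening: 0.003
```

```bash
python3 -c "
from h import *
st();print(delta([570,8,34],[180,20,78.2]))"
```

```text
7.65 [571.6  10.6  41.7] [-179.9   20.    78.3] F [ 0.4  0.5 -0.3] op 0.003 [ 0.21  0.59  1.8  -0.4   0.93  0.68]
(array([-0.01, -0.1 ,  0.82]), array([-0.07,  0.04,  0.13]))
```

>>> jog_arm(series=[[[0.0, -0.1, 0.5, 0, 0, 0, 0], [0.0, -0.1, 0.8, 0, 0, 0, 0], [0.0, -0.1, 0.8, 0, 0, 0, 0]]])

```text
clock: 8.02
eef_pos: [570.5, 7.3, 35.7]
tcp_rot: [3.142, 0.349, 1.365]
contact_force: [0.2, -0.8, 0.3]
opening: 0.001
```

>>> jog_arm(series=[[[0.07, 0, 0.19, 0, 0, 0, 0], [0.07, 0, 0.19, 0, 0, 0, 0]]])

```text
clock: 8.28
eef_pos: [570.6, 7.4, 33.7]
tcp_rot: [3.142, 0.349, 1.365]
contact_force: [-0.1, 0.3, 0.4]
opening: -0.0
```

>>> jog_arm(series=[[[0.05, 0, 0.14, 0, 0, 0, 0], [0.05, 0, 0.14, 0, 0, 0, 0]]])

```text
clock: 8.52
eef_pos: [570.8, 7.4, 32.7]
tcp_rot: [3.141, 0.349, 1.365]
contact_force: [-0.9, 0.5, 6.5]
opening: -0.001
```

>>> jog_arm(series=[[[0.05, 0, 0.14, 0, 0, 0, 0], [0.05, 0, 0.14, 0, 0, 0, 0]]])

```text
clock: 8.78
eef_pos: [570.9, 7.3, 32.3]
tcp_rot: [3.141, 0.35, 1.365]
contact_force: [-5.2, 1.4, 17.8]
opening: 0.003
```

Force is 18 N with only 0.4 mm of give, so the corner is firm. I'll hold it there.

>>> jog_arm(series=[[[0, 0, 0, 0, 0, 0, 0], [0, 0, 0, 0, 0, 0, 0], [0, 0, 0, 0, 0, 0, 0], [0, 0, 0, 0, 0, 0, 0], [0, 0, 0, 0, 0, 0, 0]]])

```text
clock: 9.4
eef_pos: [570.9, 7.3, 32.3]
tcp_rot: [3.141, 0.35, 1.365]
contact_force: [-4.7, 1.6, 16.7]
opening: -0.006
```

```bash
python3 -c "
from h import *
st();w=r.grab_frame('scene')[:,:,::-1]
cv2.imwrite('pics/c7.png',cv2.resize(w[150:320,220:440],None,fx=3.3,fy=3.3,interpolation=2))"
```

```text
9.4 [570.9   7.3  32.3] [179.9  20.   78.2] F [-4.7  1.6 16.7] op -0.006 [ 0.2   0.6   1.81 -0.41  0.91  0.69]
```

View pics/c7.png

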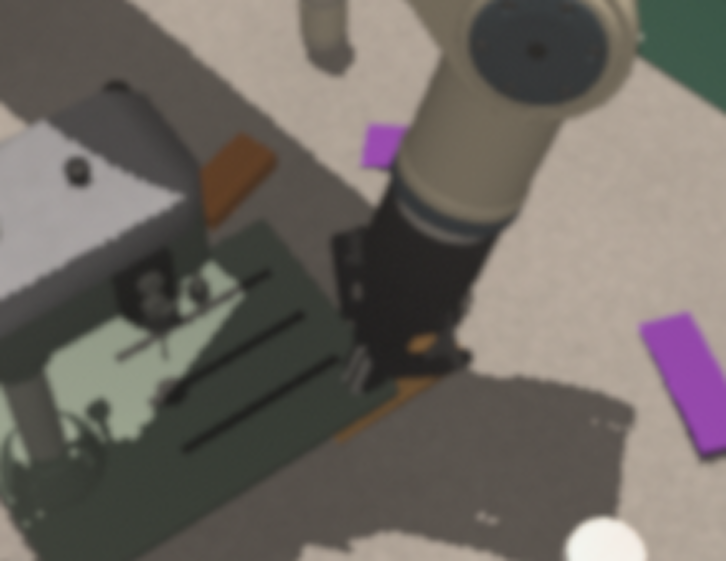

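The picture shows the fingers on the corner at (355,370), the base level and the shim's edge visible beneath it at (385,410). The 17 N press held steady, so I'm letting go and retreating.

>>> jog_arm(series=[[[-0.5, 0, -1.4, 0, 0, 0, 0], [-1.7, 0, -4.7, 0, 0, 0, 0], [-3, 0, -9, 0, 0, 0, 0], [-1, 0, -14, 0, 0, 0, 0], [3, 0, -18, 0, 0, 0, 0]]])

```text
clock: 10.07
eef_pos: [589.6, 95.5, 192.5]
tcp_rot: [3.139, 0.348, 1.363]
contact_force: [1.6, 0.1, -0.6]
opening: -0.002
```

>>> jog_arm(series=[[[6, 0, 0, 0, 0, 0, 0], [12, 0, 0, 0, 0, 0, 0], [18, 0, 0, 0, 0, 0, 0], [24, 0, 0, 0, 0, 0, 0], [30, 0, 0, 0, 0, 0, 0]]])

```text
clock: 10.7
eef_pos: [646.6, 373.1, 86.7]
tcp_rot: [3.141, 0.349, 1.366]
contact_force: [1.6, 0.4, 0.2]
opening: 0.001
```

Run:
```python
from h import *
st();t=r.grab_frame('top')[:,:,::-1];w=r.grab_frame('scene')[:,:,::-1]
cv2.imwrite('pics/t8.png',t);cv2.imwrite('pics/s8.png',w)
a=cv2.resize(t[170:320,240:410],None,fx=2.3,fy=2.3,interpolation=2);b=cv2.resize(w[170:320,240:410],None,fx=2.3,fy=2.3,interpolation=2)
cv2.imwrite('pics/c8.png',np.hstack([a,b]))
```

```text
10.7 [646.6 373.1  86.7] [180.   20.   78.2] F [1.6 0.4 0.2] op 0.001 [ 0.63  0.82  1.22 -0.24  1.37  0.91]
```

View pics/c8.png

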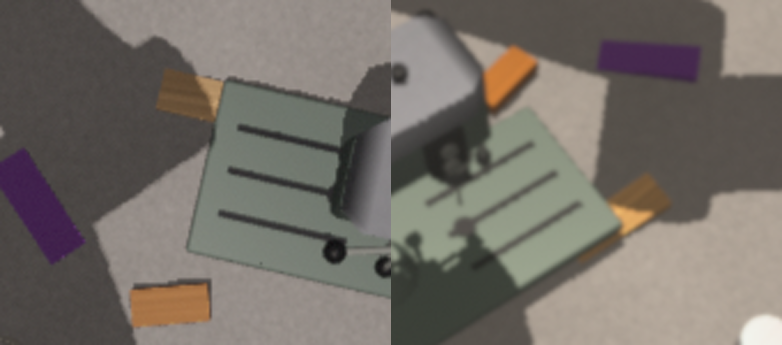

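Run:
```python
from h import *
c=cam('top')
P=[ray(c,p,14) for p in [(312.2,200.4),(308.3,216.1)]];print(P,np.linalg.norm(P[0]-P[1]))
FL,FR=[ray(c,p,30) for p in [(338.3,204.3),(321.7,278.6)]];print(FL,FR)
h=(P[0]+P[1])/2; stud=FL+18*np.array([-.2,-.98,0])-17*np.array([.98,-.2,0])
for a in (-101.8,-101.5,np.degrees(np.arctan2(*(P[0]-P[1])[[1,0]]))-90):
  d=np.array([np.cos(np.radians(a)),np.sin(np.radians(a))]);v=(stud-h)[:2];print(a,"tip dist",110-v@d,"lat",v@np.array([-d[1],d[0]]))
```

```text
[array([598.53284688,  83.99944045,  14.        ]), array([562.94255957,  91.89981367,  14.        ])] 36.45661048219907
[588.67502252  25.98627175  30.        ] [424.47356412  59.11797024  30.        ]
-101.8 tip dist 32.88708102025653 lat 3.521015014970882
-101.5 tip dist 32.869702157801825 lat 3.117206295055117
-102.51564509786793 tip dist 32.93707371642307 lat 4.483883687621689
```

>>> jog_arm(series=[[[-1.5, 0, -4, 0, 0, 0, 0], [-3, 0, -8, 0, 0, 0, 0], [-3, 0, -8, 0, 0, 0, 0], [-3, 0, -8, 0, 0, 0, 0]]])

```text
clock: 11.3
eef_pos: [646.0, 370.0, 172.5]
tcp_rot: [-3.141, 0.349, 1.365]
contact_force: [-0.8, 0.1, 0.1]
opening: -0.0
```

Run:
```python
from h import *
st();t=r.grab_frame('top')[:,:,::-1];cv2.imwrite('pics/t9.png',t)
```

```text
11.3 [646.  370.  172.5] [-180.    20.    78.2] F [-0.8  0.1  0.1] op -0.0 [ 0.62  0.73  1.18 -0.23  1.49  0.88]
```

View pics/t9.png

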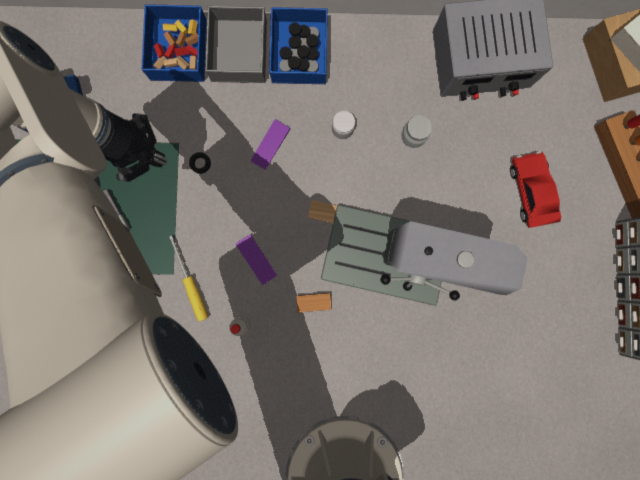

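In the top view the drill's front-left corner is still at (338,204). The bare stud is about 33 mm from the tip and 3–4 mm off the centre line. The bystanders in view are where they started and the arm is clear. Handing in.

```bash
python3 -c "
from rig import r
print(r.sign_off())"
```

```text
the job is handed in; nothing more can be done
None
```

The shim is under the bare foot and snug, and the corner no longer gives when pressed. I handed the job in at about 11.3 s; no verdict was reported.

- **Push:** I slid the tan shim along the bench by its heel. Resistance began at about 3 N and levelled off at about 6 N, and I stopped roughly 3.5 mm past first contact. The arm then backed off.
- **Press:** I pressed the corner above the bare foot with shut fingers, tool leaned 20° forward to clear the head. It held 17–18 N for over 0.6 s with only 0.4 mm of give. Then I let go and moved the arm away.
- **Position:** In the last top view the foot sits about 33 mm from the shim's tip and 3–4 mm off its centre line; the limits are 19–47 mm and 15 mm.
- **Drill press and the rest:** Its front corner moved less than 1 mm in the picture. None of the bystanders in view had moved; the brush was mostly hidden behind the arm.

**Uncertainties:** The drill's tilt was not measured directly. From the shim's position I estimate about 0.2°, at most about 0.4°, against the half-degree limit. The wrist and top cameras disagreed by 2–3 mm on where the shim was, roughly the stated calibration error. The visible heel width also came out at 36 mm instead of 40 mm in the last picture, where it lay in shadow.

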